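Stack and square core slabs on the packing board

ROBOT

A 6-joint arm with a two-finger parallel gripper is mounted at the origin on the work surface. World frame = base frame: x ahead of the robot, y to its left, z up, the work surface at z = 0. Lengths are in mm, angles in rad, forces in N, time in s.
With the tool pointing down it reaches from about 300 to 775 mm from the base axis. Payload 14.6 kg.
Tool frame: the origin (TCP) lies at the very end of the fingers, on their centre line; the grasp point (between the pads) lies manip.grip_depth behind it (manip.grip_depth is the distance from the TCP to the grasp point, in mm); x points along the fingers, z is the direction in which the jaws open and shut, and the axes are right-handed (so a half turn about x gives the same grasp; the last joint's range is limited). The gripper opens to 94 mm and grips with 3 to 60 N. Pads are 16 mm wide; open, the fingers measure 119 mm over their backs; the gripper's body (75 mm by 177 mm) begins 78 mm behind the grasp point.
Start: joints at [-1.373, 0.3, 1.521, -0, 1.321, -0.067], TCP at [143.937, -530.821, 205.446] pointing down, gripper open.
Joint ranges: [-3.03, 3.03], [-0.79, 2.21], [0.23, 2.52], [-1.04, 4.18], [0, 3.07], [-2.55, 2.55]. Speed limits (rad/s): [2.22, 2.22, 2.57, 3.14, 3.14, 3.14].

INTERFACE

Orientations are given as [roll, pitch, yaw] about the fixed x, y, z axes, in that order (R = Rz(yaw) Ry(pitch) Rx(roll)).
In Python, from cell import manip gives the robot as it stands.
- The arm moves only by the tool step_arm, never from a script. Its argument "commands" is one flat list of numbers, 7 for each row, row after row: the shift along the tool's x, y, z in m, then the turn, a rotation vector about the tool's x, y, z in degrees, then the finger opening in m, from 0 to 0.094. A call has 1 to 5 rows; each row shifts and turns the commanded pose from where the row before left it, along the tool's axes as they then stand; what a row does not reach is not made up. A row lasts 1/8 s, in which the tool goes at most 62.5 mm and 10.7 degrees, less where a joint would pass 70% of its speed; a pose out of reach is approached as far as the arm can. A call with a gripper value outside its range is refused whole. The fingers move at their own pace and stop on an object; "squeeze" is the grip in N (left out, the last holds). Time passes only in rows, so rows that do not move let the fingers close. It gives the time, the measured TCP pose, the force and the opening at its end, in the units of the state.
- manip.read_state(): the state, without advancing time (a new reading comes with each control period).
- manip.camera(name): name is "scene" or "top"; returns the picture (420x560x3 uint8, red, green, blue); there is no depth.
- manip.camera_model(name): a dict with "intrinsics" (3x3 intrinsics, pixels), "origin" and "orientation" of the camera in the world. Camera axes: x right, y up, looking along -z (the intrinsics and any distortion apply to the point x, -y, -z); pixel columns grow to the right and rows downward; lengths in mm; the calibration is good to about 2 mm. A picture is of the moment at which its call begins. camera_model takes no time and is no camera call.
- manip.sign_off(): hands the job in, once; it reports no verdict.
Trained networks look in the newest picture that a camera, given by its name, has taken for a name from the list of things; names that differ only in an ending like _2 or _b are one class to them, and where a whole thing is asked for, a point or a joint stands for the part that bears it (a point fixed in the world has none). Each returns a list of dicts, best first, with "score" (0 to 1); they miss things now and then, are a little off and sometimes report something else, mostly with a low value. They report only what shows in the picture. A call takes as long as a camera call. They do not tell look-alikes from the thing itself.
- manip.find_in(thing, camera): "centre" ([row, column] in pixels, amid what is visible of it).
- manip.outline_of(thing, camera): "pixels" (420x560 bool, what is visible of it) and "centre" ([row, column] in pixels, amid what is visible of it).
The state is a dict: "clock": time; "joints": joint angles; "qd": joint speeds; "effort": joint torques, N m; "eef_pos": TCP position; "eef_rot": TCP orientation; "wrist_force": force on the tool from outside, world axes, zero at the start; "moment": the same for the moment, N m; "finger_gap": finger opening in mm.
Only numpy, scipy, OpenCV 4.12 (cv2) and the standard library are available. Lean on these libraries where they do the work, as an engineer would, in place of code of your own. Each camera call takes 0.05 s, during which the arm holds its last target. There are 200 camera calls.

TASK

Make up the pair of wide core slabs for strapping: draw the wide slab by its sticking-out end right out of its core box and let go of it flat on the bench, then take it again round its middle (cracked stone snaps if lifted by an end) and lay it, without dropping it, on top of the wide slab that lies askew on the packing board. Square up the stack, so that both slabs lie one exactly over the other with a long edge hard against the side fence and an end hard against the end fence. Leave the narrow slab in the other box, and the things lying about, where they are.

Things in the scene. Friction and masses are not known exactly. Their poses are not given: they have to be found in the camera images.
- packing_board: plywood board fixed to the bench, 270 x 150 x 12 mm, z up, origin at the centre of its underside on the bench top. Aluminium fences, 6 mm thick, rise 30 mm above its top on the +y side (long edge) and the +x end; the -x and -y sides are open. A slab pushed home, lengthwise along x, has its centre at x = +15, y = +15 mm in this frame.
- side_fence (a point): middle of the hand gap in the side fence, on its inner face line, at the board's top; frame as the board's (at x = +15, y = +45 mm there). The fence's inner face looks to -y. It is in two pieces, from x = -95 to -38 mm and +38 to +90 mm of this point; nothing stands in the 76 mm gap between, and the board goes on flat 30 mm beyond it.
- end_fence (a point): point on the end fence's inner face, 15 mm from the board's middle line, at the board's top; frame as the board's (at x = +105, y = +15 mm there). The face looks to -x and spans y = -40 to +30 mm of this point. Both fences have 4 mm thick feet outside the corner.
- board_slab: sawn stone slab, 180 (x) x 60 (y) x 10 (z) mm, about 0.28 kg, loose. Lies flat on the packing board, its length roughly along the board's x, askew by up to 0.12 rad, its centre 12 to 28 mm short (in x and in y) of its place when pushed home. Pushing the stacked pair along takes 5 to 12 N; solid stone, may be gripped firmly. Origin at the centre of its underside.
- box_slab: sawn stone slab of the same size, 180 (x) x 60 (y) x 10 (z) mm, about 0.28 kg, loose. Lies flat in core box a, its length along the box, underside 4 mm above the bench, with 38 to 52 mm of its -x end sticking out of the box's open end. Origin at the centre of its underside.
- core_box_a: lidded cardboard core box lying flat, fixed, 420 x 76 x 46 mm high (51 mm with the folded-back flap), length along its x. Its -x end, facing the robot, is open; origin at the middle of that end's lower edge, on the bench; floor, sides and lid are 4 mm thick, inside 68 mm wide and 38 mm high. Holds the wide slab. It may be the left or the right one of the two boxes.
- core_box_b: the same kind of core box, fixed, axes as core box a; holds the narrow slab
- narrow_slab: sawn stone slab, 180 x 40 x 10 mm, 0.19 kg, in core box b, its end sticking out 38 to 52 mm; to be left alone. Origin at the centre of its underside.
- acid_bottle: white dropper bottle, 30 mm across, 70 mm tall, standing on the bench between the boxes and the board; leave alone. Origin at the centre of its underside.
- loupe: folding hand lens lying on the bench near the left of the board, 70 x 28 x 12 mm; leave alone. Origin under the centre of the glass, body along its x.
- foam_block: pink foam block, 70 x 35 x 25 mm, on the bench left of the board; leave alone. Origin at the centre of its underside.
There are look-alikes about, which are no part of the job. Leave any orange look-alike of the board_slab alone. Leave any pink look-alike of the box_slab alone.

How it is judged (in metres and radians):
On the way:
1. the wide slab is clear of its box, lying on the bench, let go (horizontal distance between box_slab and core_box_a above 0.085 m and height (world z) of box_slab below 0.01 m and angle between box_slab's own z axis and vertical below 0.06 rad and contact force between box_slab and the fingers below 0.1 N and linear speed of box_slab below 0.05 m/s), for 0.1 s.
At the end, for the whole second after the job is handed in: Both wide slabs lie at rest, let go, in the packing board's corner, the one from the box on top, each with its centre within 3 mm (board x, y and height) of its place when pushed home against both fences, and parallel to the board's x within 0.02 rad (x of board_slab in the frame of packing_board between 0.012 and 0.018 m and y of board_slab in the frame of packing_board between 0.012 and 0.018 m and z of board_slab in the frame of packing_board between 0.009 and 0.015 m and angle between the x axis of each of board_slab, box_slab and the x axis of packing_board, either way round below 0.02 rad and linear speed of each of board_slab, box_slab below 0.02 m/s and contact force between each of board_slab, box_slab and the fingers below 0.1 N and x of box_slab in the frame of packing_board between 0.012 and 0.018 m and y of box_slab in the frame of packing_board between 0.012 and 0.018 m and z of box_slab in the frame of packing_board between 0.019 and 0.025 m); the robot touches nothing.
It fails at once if a wide slab is lifted more than 35 mm by a grasp further than 45 mm from its middle ((height (world z) of board_slab above 0.035 m and contact force between board_slab and the fingers above 0.5 N and (x of the grasp point in the frame of board_slab above 0.045 m or x of the grasp point in the frame of board_slab below -0.045 m)) or (height (world z) of box_slab above 0.035 m and contact force between box_slab and the fingers above 0.5 N and (x of the grasp point in the frame of box_slab above 0.045 m or x of the grasp point in the frame of box_slab below -0.045 m))).
It fails at once if a wide slab is dropped or knocked (moves faster than 0.45 m/s while not held) ((contact force between board_slab and the fingers below 0.05 N and linear speed of board_slab above 0.45 m/s) or (contact force between box_slab and the fingers below 0.05 N and linear speed of box_slab above 0.45 m/s)).
It fails at once if the narrow slab is moved by more than 20 mm (distance of narrow_slab from where it was at the start of the episode above 0.02 m).
It fails at once if the bottle, hand lens or foam block is moved by more than 30 mm (distance of any of acid_bottle, loupe, foam_block from where it was at the start of the episode above 0.03 m).
It also fails if it takes over 64 s, if anything falls off the work surface, if the arm or the gripper's body presses on something with over 40 N, if the wrist force passes 120 N, or if a joint passes its speed limit or range.

## Working session

There is one attempt and no reset: what is moved stays moved. The work goes in short steps, Python scripts to look and compute and a tool call to move; the robot and the scene stay as the last step left them, time stands still between calls to the robot, and variables do not carry over. Pictures are saved under pics/ and viewed, about 8 in all and at most 12, crops included, and the job is handed in when it is done.

Besides the shell and the picture viewer there is one more tool, called after ">>>" as name(argument=value, ...) on one line, values as JSON. step_arm: Moves the arm, as the interface text tells. Its arguments: {"type":"object","properties":{"commands":{"type":"array"},"squeeze":{"type":"number"}},"required":["commands"]}

```bash
ls; mkdir -p pics
cat > h.py <<'E'
import numpy as np, cv2
from cell import manip
def shot(cam,name):
    im=manip.camera(cam); cv2.imwrite(f'pics/{name}.png',np.ascontiguousarray(im[:,:,::-1])); return im
def cm(cam):
    m=manip.camera_model(cam); K=np.array(m['intrinsics']); o=np.array(m['origin']); r=np.array(m['orientation'])
    if r.shape==(3,):
        from scipy.spatial.transform import Rotation as S
        r=S.from_euler('xyz',r).as_matrix()
    return m,K,o,r
def ray(cam,row,col,z):
    m,K,o,r=cm(cam)
    d=np.linalg.solve(K,[col,row,1.]); d=r@(d*[1,-1,-1]); return o+d*(z-o[2])/d[2]
def proj(cam,p):
    m,K,o,r=cm(cam)
    q=(r.T@(np.array(p,float)-o))*[1,-1,-1]; q=K@q; return q[1]/q[2],q[0]/q[2]
E
python3 - <<'E'
from h import *
shot('top','t1'); shot('scene','s1')
for c in ('top','scene'): print(manip.camera_model(c))
for n in ['box_slab','board_slab','packing_board','core_box_a','narrow_slab','acid_bottle','loupe','foam_block','side_fence','end_fence']:
    print(n,[(np.round(d['centre']).tolist(),round(d['score'],2)) for d in manip.find_in(n,'top')][:4])
print(manip.read_state(), manip.grip_depth)
E
```

```text
pics
{'intrinsics': array([[438.55944964,   0.        , 279.26228055],
       [  0.        , 438.55944964, 213.38338539],
       [  0.        ,   0.        ,   1.        ]]), 'origin': array([ 383.34126008,  -12.40970874, 1054.69046793]), 'orientation': array([ 0.11174151, -0.02222481, -1.58431003])}
{'intrinsics': array([[429.16829564,   0.        , 284.26848343],
       [  0.        , 429.16829564, 208.17807912],
       [  0.        ,   0.        ,   1.        ]]), 'origin': array([1491.30597821,   -6.09232408,  759.36269232]), 'orientation': array([9.52737862e-01, 1.26844743e-03, 1.59006950e+00])}
box_slab [([156.0, 435.0], 0.72), ([178.0, 314.0], 0.64), ([83.0, 307.0], 0.64), ([203.0, 185.0], 0.57)]
board_slab [([199.0, 195.0], 0.88), ([316.0, 143.0], 0.86)]
packing_board [([200.0, 183.0], 0.69)]
core_box_a [([86.0, 308.0], 0.93), ([83.0, 364.0], 0.93)]
narrow_slab [([173.0, 372.0], 0.68)]
acid_bottle [([128.0, 266.0], 0.6)]
loupe [([233.0, 111.0], 0.59)]
foam_block [([180.0, 111.0], 0.76)]
side_fence [([199.0, 185.0], 0.59)]
end_fence [([193.0, 181.0], 0.63)]
{'clock': 0.6, 'joints': array([-1.37256258e+00,  2.99922965e-01,  1.52102333e+00,  4.05219520e-05,
        1.32069300e+00, -6.65823471e-02]), 'qd': array([ 6.74447369e-04,  9.76551526e-04,  5.72256836e-04, -1.79864292e-04,
       -9.96411009e-05,  3.33564203e-04]), 'effort': array([-8.62737943e-04, -5.31484866e+01, -3.52829039e+01,  7.08908681e-02,
        2.13721540e-02, -2.23225095e-05]), 'eef_pos': array([ 143.96587097, -530.80574196,  205.42309831]), 'eef_rot': array([2.37539337, 1.57073536, 1.06940311]), 'wrist_force': array([ 0.11817325, -0.4873167 ,  0.62121895]), 'moment': array([-0.01980785,  0.04753957, -0.02296376]), 'finger_gap': 94.0107285355392} 18.8
```

Run:
```python
import cv2
im=cv2.imread('pics/t1.png')
c=im[60:260,90:460]; cv2.imwrite('pics/t1c.png',cv2.resize(c,None,fx=2.16,fy=2.16,interpolation=cv2.INTER_CUBIC))
```

```text
(no output)
```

View pics/t1.png

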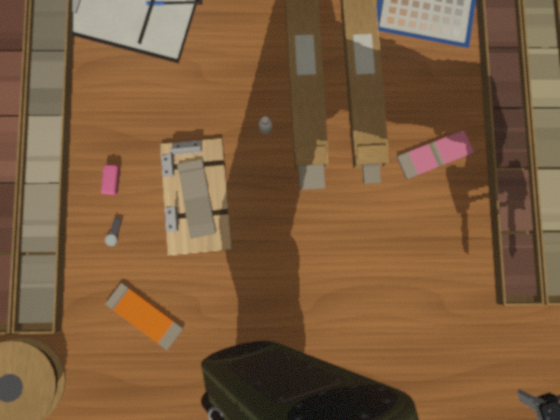

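View pics/s1.png

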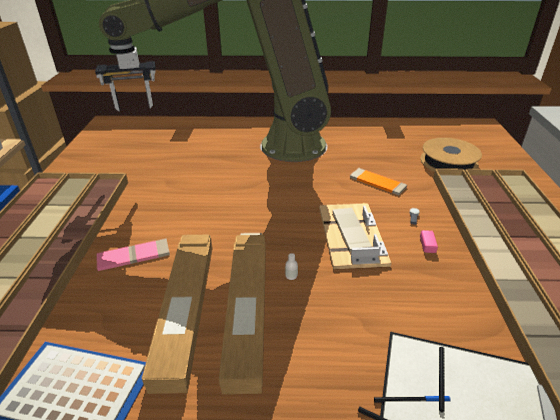

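View pics/t1c.png

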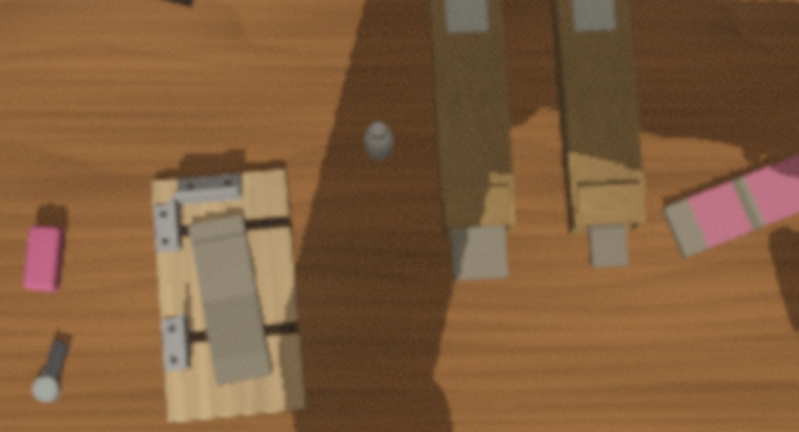

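The top view shows core box a with the wide slab on the left, its end at about row 182, col 312. The narrow slab is on the right (175, 372). The board is around (197, 196) with its slab askew at (200, 195), fences at the top and left. The pink (155, 435) and orange (316, 143) look-alikes are set apart. The scene view agrees. Next I'll measure the edges.

```bash
cat > meas.py <<'E'
from h import *
def seg(im,sat=60,lo=60):
    h=cv2.cvtColor(np.ascontiguousarray(im),cv2.COLOR_RGB2HSV); return h
def rect_world(mask,z,cam='top'):
    c=max(cv2.findContours(mask.astype(np.uint8),cv2.RETR_EXTERNAL,cv2.CHAIN_APPROX_NONE)[0],key=cv2.contourArea)[:,0,:]
    w=np.array([ray(cam,r,q,z)[:2] for q,r in c],np.float32)
    (cx,cy),(a,b),t=cv2.minAreaRect(w); 
    bx=cv2.boxPoints(((cx,cy),(a,b),t)); e=max([bx[1]-bx[0],bx[2]-bx[1]],key=np.linalg.norm); e=e*np.sign(e[0])
    return np.round([cx,cy],1),np.round(sorted((a,b)),1),round(float(np.arctan2(e[1],e[0])),4)
E
python3 - <<'E'
from meas import *
im=manip.camera('top')
for n,z in [('board_slab',22),('packing_board',12),('box_slab',14),('narrow_slab',14),('core_box_a',46),('acid_bottle',0),('loupe',12),('foam_block',25)]:
    for d in manip.outline_of(n,'top')[:4]:
        print(n,round(d['score'],2),np.round(d['centre']),*rect_world(d['pixels'],z))
def P(pts,z): 
    w=np.array([ray('top',60+v/2.16,90+u/2.16,z)[:2] for u,v in pts]); print(np.round(w,1).tolist()); return w
print('board');b=P([(152,180),(286,166),(303,408),(168,422)],12)
print('slab');P([(190,222),(242,212),(270,375),(218,384)],22)
print('boxend');P([(453,279),(507,278)],14)
print('mouth lower/upper');P([(445,227),(512,222)],46)
h=cv2.cvtColor(np.ascontiguousarray(im),cv2.COLOR_RGB2HSV)
print(h[200:204,190:200,1]); print(h[175:188,312,1]); print(h[182,295:332,1]);print(h[200,160:235,1])
E
```

```text
board_slab 0.74 [315. 146.] [266.3 276.5] [ 63.5 179.3] 0.9317
board_slab 0.62 [201. 196.] [536.5 159.4] [ 61.5 181.7] 0.1761
packing_board 0.75 [202. 182.] [544.6 163.2] [154.4 271.4] 0.0851
packing_board 0.32 [199. 196.] [538.2 161.5] [ 62.4 183.4] 0.1844
packing_board 0.23 [233. 113.] [462.1 355. ] [27.4 65.8] -0.1962
box_slab 0.87 [176. 314.] [ 587.5 -117.4] [58.9 62.9] 1.5623
box_slab 0.65 [157. 438.] [ 640.3 -420. ] [ 59.3 182.4] -1.2044
narrow_slab 0.65 [171. 374.] [ 594.7 -262.1] [36.6 42.8] -0.0352
core_box_a 0.68 [ 86. 366.] [ 813.6 -244.7] [ 91.5 421.1] 0.049
core_box_a 0.58 [ 84. 306.] [ 812.8 -105.5] [ 86.  422.2] 0.0417
acid_bottle 0.61 [126. 264.] [721.9  -5.1] [29.7 40.8] -0.0084
loupe 0.83 [234. 113.] [462.3 355.8] [29.6 67.6] -0.1868
loupe 0.41 [197. 184.] [544.9 163.3] [150.4 269.8] 0.0841
foam_block 0.56 [183. 111.] [583.7 361.1] [40.  69.6] -0.0085
board
[[673.9, 248.5], [689.0, 98.7], [416.8, 79.9], [403.5, 226.7]]
slab
[[623.2, 203.4], [634.0, 146.2], [452.8, 114.8], [443.7, 171.0]]
boxend
[[557.9, -87.1], [558.4, -147.5]]
mouth lower/upper
[[609.8, -77.2], [614.7, -150.3]]
[[53 51 53 55 57 54 53 55 51 55]
 [49 53 53 55 55 55 53 51 55 56]
 [53 53 53 52 56 51 54 54 53 55]
 [55 55 55 54 52 51 52 51 53 55]]
[52 55 51 56 55 55 53 51 55 54 53 55 57]
[148 155 165 136 107  78  64  64  57  56  53  52  51  55  51  56  56  51
  53  53  56  53  53  54  55  53  49  53  58  78 121 146 148 150 151 151
 155]
[146 150 141 124 105  93  92  94  91  92  94  94  93  92 101 101 102 105
 105  96  96  90  88  81  64  56  56  55  56  57  53  51  53  55  57  54
  53  55  51  55  54  55  54  56  54  51  53  56  61  76  98  94  93  93
  94  95  96  97  95  96  97  95 100 102 102 105 108 117 137 150 154 155
 144 144 160]
```

```bash
cat > fit.py <<'E'
from h import *
from scipy.ndimage import map_coordinates
def edge(im,p,q,thr,z,cam='top',half=6,ch=1,t0=.1,t1=.9):
    """approx world edge p->q at height z; fit sub-pixel level crossing of saturation; returns point & angle (world)"""
    S=cv2.cvtColor(np.ascontiguousarray(im),cv2.COLOR_RGB2HSV)[:,:,ch].astype(float)
    S=cv2.GaussianBlur(S,(3,3),0)
    a,b=np.array(proj(cam,[*p,z])),np.array(proj(cam,[*q,z])); n=np.array([-(b-a)[1],(b-a)[0]]);n/=np.linalg.norm(n)
    s=np.arange(-half,half+.1,.25); W=[]
    for t in np.linspace(t0,t1,60):
        c=a+t*(b-a); v=map_coordinates(S,(c[:,None]+n[:,None]*s),order=1)
        k=np.where(np.diff(np.sign(v-thr)))[0]
        if len(k)==0: continue
        k=k[np.argmin(abs(s[k]))]; u=s[k]+.25*(thr-v[k])/(v[k+1]-v[k]); W.append(ray(cam,*(c+n*u),z)[:2])
    W=np.array(W,np.float32)
    vx,vy,x,y=cv2.fitLine(W,cv2.DIST_HUBER,0,.01,.01).ravel(); 
    sg=np.sign(vx*(q[0]-p[0])+vy*(q[1]-p[1])); 
    return np.array([x,y]),np.array([vx,vy])*sg,len(W)
def sect(e,f): 
    t=np.linalg.solve(np.c_[e[1],-f[1]],f[0]-e[0]); return e[0]+t[0]*e[1]
def quad(im,pts,thr,z,**k):
    E=[edge(im,pts[i],pts[(i+1)%4],thr,z,**k) for i in range(4)]
    C=np.array([sect(E[i-1],E[i]) for i in range(4)])
    return C,[round(float(np.arctan2(e[1][1],e[1][0])),4) for e in E],[e[2] for e in E]
E
python3 - <<'E'
from fit import *
im=manip.camera('top')
for n,pts,thr,z in [('board',[[673.9, 248.5], [689.0, 98.7], [416.8, 79.9], [403.5, 226.7]],125,12),('slab',[[623.2, 203.4], [634.0, 146.2], [452.8, 114.8], [443.7, 171.0]],73,22)]:
    C,a,m=quad(im,pts,thr,z); print(n,C.round(1).tolist(),C.mean(0).round(1),a,m)
E1=edge(im,(600,-86),(558,-87),90,14);E2=edge(im,(558,-87),(558,-147),90,14);E3=edge(im,(558,-147),(600,-146),90,14)
for e in (E1,E2,E3): print(e[0].round(1),round(float(np.arctan2(e[1][1],e[1][0])),4),e[2])
print(sect(E1,E2),sect(E2,E3))
V=cv2.cvtColor(im,cv2.COLOR_RGB2HSV)
for r in (40,80,120): print(r,V[r,285:335,2].tolist())
E
```

```text
board [[677.2000122070312, 253.89999389648438], [688.0, 99.80000305175781], [416.29998779296875, 78.0], [402.3999938964844, 229.39999389648438]] [546.  165.2] [-1.5006, -3.0615, 1.6626, 0.0887] [60, 60, 60, 60]
slab [[620.7000122070312, 206.0], [631.4000244140625, 147.5], [454.6000061035156, 115.5], [444.1000061035156, 172.6999969482422]] [537.7 160.4] [-1.389, -2.9625, 1.7522, 0.1859] [60, 60, 60, 60]
[577.9 -86.8] -3.1001 60
[ 560.1 -130. ] -1.5318 60
[ 585.7 -145.7] 0.0355 60
[558.40125  -87.638855] [ 560.7012  -146.60532]
40 [97, 90, 91, 93, 99, 99, 96, 98, 95, 101, 108, 113, 113, 115, 115, 118, 114, 115, 116, 115, 115, 116, 116, 118, 116, 114, 117, 114, 107, 99, 91, 95, 94, 93, 92, 95, 93, 98, 93, 95, 98, 97, 94, 94, 92, 94, 95, 97, 95, 95]
80 [93, 92, 88, 87, 87, 85, 91, 92, 94, 94, 94, 94, 96, 93, 92, 92, 95, 92, 92, 92, 94, 91, 93, 93, 93, 94, 93, 94, 94, 91, 93, 90, 88, 88, 89, 90, 91, 93, 92, 95, 96, 96, 96, 94, 95, 95, 96, 95, 96, 96]
120 [92, 91, 94, 97, 92, 94, 87, 85, 92, 94, 99, 99, 97, 96, 94, 92, 94, 94, 94, 93, 95, 95, 93, 96, 94, 95, 92, 92, 91, 93, 93, 95, 91, 93, 96, 95, 92, 92, 95, 98, 114, 129, 142, 149, 146, 147, 146, 147, 147, 149]
```

```bash
cat > go.py <<'E'
from h import *
from scipy.spatial.transform import Rotation as S, Slerp
import sys
def plan(xyz,yaw,n):
    """tool down, jaw axis (z, mod pi) along yaw+90deg i.e. across a slab of heading yaw. prints n rows"""
    st=manip.read_state(); p=np.array(st['eef_pos']); R=S.from_euler('xyz',st['eef_rot'])
    best=None
    for s in (1,-1):
        z=np.array([-np.sin(yaw),np.cos(yaw),0])*s; x=np.array([0,0,-1.]); T=S.from_matrix(np.c_[x,np.cross(z,x),z])
        a=(R.inv()*T).magnitude()
        if best is None or a<best[0]: best=(a,T)
    T=best[1]; print('tcp',p.round(1),'gap',round(st['finger_gap'],1),'F',np.round(st['wrist_force'],1),'t',st['clock'],'turn',round(np.degrees(best[0]),1),'q',np.round(st['joints'],2))
    print('local delta',R.inv().apply(np.array(xyz)-p).round(1),'rot',np.degrees((R.inv()*T).as_rotvec()).round(1))
    sl=Slerp([0,1],S.concatenate([R,T])); P=p;Q=R
    for i in range(1,n+1):
        Pn=p+(np.array(xyz)-p)*i/n; Qn=sl(i/n)
        print((Q.inv().apply(Pn-P)/1000).round(4).tolist(),np.degrees((Q.inv()*Qn).as_rotvec()).round(1).tolist()); P,Q=Pn,Qn
if __name__=='__main__':
    a=[float(v) for v in sys.argv[1:]]; plan(a[:3],a[3],int(a[4]))
E
python3 go.py 580 -116.5 80 0.04 10
```

```text
tcp [ 143.9 -530.8  205.4] gap 93.8 F [-1.2  0.1  0. ] t 1.1 turn 12.9 q [-1.37  0.3   1.52  0.    1.32 -0.07]
local delta [ 125.5  529.3 -285.8] rot [12.9 -0.  -0. ]
[0.0125, 0.0529, -0.0286] [1.3, -0.0, -0.0]
[0.0125, 0.0523, -0.0298] [1.3, -0.0, -0.0]
[0.0125, 0.0516, -0.0309] [1.3, -0.0, -0.0]
[0.0125, 0.0509, -0.0321] [1.3, -0.0, -0.0]
[0.0125, 0.0501, -0.0332] [1.3, -0.0, -0.0]
[0.0125, 0.0494, -0.0343] [1.3, -0.0, -0.0]
[0.0125, 0.0486, -0.0354] [1.3, -0.0, -0.0]
[0.0125, 0.0478, -0.0365] [1.3, -0.0, -0.0]
[0.0125, 0.047, -0.0376] [1.3, -0.0, -0.0]
[0.0125, 0.0461, -0.0386] [1.3, -0.0, -0.0]
```

>>> step_arm(commands=[0.008,0.042,-0.023,1.3,0,0,0.094,0.008,0.042,-0.024,1.3,0,0,0.094,0.008,0.042,-0.024,1.3,0,0,0.094,0.008,0.042,-0.025,1.3,0,0,0.094,0.008,0.042,-0.026,1.3,0,0,0.094], squeeze=20)

```text
clock: 1.72
eef_pos: [323.4, -364.9, 165.4]
eef_rot: [0.605, 1.57, -0.815]
wrist_force: [0.1, -0.9, 0.1]
finger_gap: 93.9
```

```bash
python3 go.py 580 -116.5 80 0.04 7
```

```text
tcp [ 323.4 -364.9  165.4] gap 93.9 F [ 0.1 -0.9  0.1] t 1.725 turn 6.3 q [-0.92  0.2   1.74  0.    1.2   0.5 ]
local delta [  85.4  290.9 -207.2] rot [ 6.3  0.  -0. ]
[0.0122, 0.0416, -0.0296] [0.9, 0.0, -0.0]
[0.0122, 0.0411, -0.0303] [0.9, 0.0, -0.0]
[0.0122, 0.0406, -0.0309] [0.9, 0.0, -0.0]
[0.0122, 0.0401, -0.0315] [0.9, 0.0, -0.0]
[0.0122, 0.0396, -0.0322] [0.9, 0.0, -0.0]
[0.0122, 0.0391, -0.0328] [0.9, 0.0, -0.0]
[0.0122, 0.0386, -0.0334] [0.9, 0.0, -0.0]
```

>>> step_arm(commands=[0.012,0.042,-0.03,0.9,0,0,0.094,0.012,0.041,-0.03,0.9,0,0,0.094,0.012,0.041,-0.031,0.9,0,0,0.094,0.012,0.04,-0.031,0.9,0,0,0.094,0.012,0.04,-0.032,0.9,0,0,0.094])

```text
clock: 2.35
eef_pos: [507.7, -187.4, 105.2]
eef_rot: [1.097, 1.57, -0.402]
wrist_force: [0.4, -0.7, 0.2]
finger_gap: 93.9
```

```bash
python3 go.py 580 -116.5 80 0.04 2
```

```text
tcp [ 507.7 -187.4  105.2] gap 93.9 F [ 0.4 -0.7  0.2] t 2.35 turn 1.9 q [-0.42  0.38  1.66  0.    1.1   1.08]
local delta [ 25.2  77.2 -65.5] rot [ 1.9  0.  -0. ]
[0.0126, 0.0386, -0.0328] [0.9, 0.0, -0.0]
[0.0126, 0.0381, -0.0334] [0.9, 0.0, -0.0]
```

>>> step_arm(commands=[0.012,0.026,-0.022,0.7,0,0,0.094,0.008,0.026,-0.022,0.6,0,0,0.094,0.005,0.025,-0.022,0.6,0,0,0.094,0,0,0,0,0,0,0.094])

```text
clock: 2.85
eef_pos: [580.0, -116.7, 79.8]
eef_rot: [-1.985, 1.57, 2.77]
wrist_force: [-0.2, -0.1, 0.3]
finger_gap: 94.2
```

```bash
python3 go.py 580 -116.5 3.5 0.04 3
```

```text
tcp [ 580.  -116.7   79.8] gap 94.2 F [-0.2 -0.1  0.3] t 2.85 turn 0.1 q [-0.26  0.52  1.52  0.    1.1   1.27]
local delta [76.3  0.1 -0.2] rot [ 0.1 -0.   0. ]
[0.0254, 0.0, -0.0001] [0.0, -0.0, 0.0]
[0.0254, 0.0, -0.0001] [0.0, -0.0, 0.0]
[0.0254, 0.0, -0.0001] [0.0, -0.0, 0.0]
```

>>> step_arm(commands=[0.03,0,0,0,0,0,0.094,0.03,0,0,0,0,0,0.094,0.013,0,0,0,0,0,0.094,0,0,0,0,0,0,0.07,0,0,0,0,0,0,0.056], squeeze=15)

```text
clock: 3.48
eef_pos: [579.9, -118.5, 8.7]
eef_rot: [1.262, 1.569, -0.269]
wrist_force: [-0.2, 0.1, -0.3]
finger_gap: 77.0
```

>>> step_arm(commands=[0,0,0,0,0,0,0.05,0,0,0,0,0,0,0.05,0,0,0,0,0,0,0.05])

```text
clock: 3.85
eef_pos: [579.6, -118.2, 8.0]
eef_rot: [1.328, 1.57, -0.203]
wrist_force: [-0.5, 0.5, 3.8]
finger_gap: 60.1
```

```bash
python3 go.py 420 -122.9 7 0.04 5
```

```text
tcp [ 579.6 -118.2    8. ] gap 60.1 F [-0.5  0.5  3.8] t 3.85 turn 0.0 q [-0.26  0.62  1.56  0.    0.96  1.27]
local delta [   0.8 -159.7   -1.6] rot [-0.  0. -0.]
[0.0002, -0.0319, -0.0003] [-0.0, 0.0, -0.0]
[0.0002, -0.0319, -0.0003] [-0.0, 0.0, -0.0]
[0.0002, -0.0319, -0.0003] [-0.0, 0.0, -0.0]
[0.0002, -0.0319, -0.0003] [-0.0, 0.0, -0.0]
[0.0002, -0.0319, -0.0003] [-0.0, 0.0, -0.0]
```

>>> step_arm(commands=[0,-0.012,0,0,0,0,0.05,0,-0.022,0,0,0,0,0.05,0,-0.025,0,0,0,0,0.05,0,-0.025,0,0,0,0,0.05,0,-0.025,0,0,0,0,0.05])

```text
clock: 4.47
eef_pos: [468.8, -122.4, 7.3]
eef_rot: [-1.819, 1.57, 2.933]
wrist_force: [-0.1, -0.6, -0.9]
finger_gap: 59.5
```

>>> step_arm(commands=[0,-0.025,0,0,0,0,0.05,0,-0.02,0,0,0,0,0.05,0,-0.012,0,0,0,0,0.05,0,0,0,0,0,0,0.05])

```text
clock: 4.97
eef_pos: [412.8, -124.7, 7.4]
eef_rot: [-1.925, 1.57, 2.826]
wrist_force: [-0.0, 0.4, -1.3]
finger_gap: 59.7
```

```bash
python3 go.py 420 -122.9 3.5 0.04 1; python3 -c "
from h import *
im=shot('top','t2');s=shot('scene','s2')
cv2.imwrite('pics/j2.png',np.hstack([cv2.resize(im[60:260,150:430],(400,286)),s[130:416,60:460]])[:,:,::-1])"
```

```text
tcp [ 412.8 -124.7    7.4] gap 59.7 F [-0.   0.4 -1.3] t 4.975 turn 0.1 q [-0.38  0.34  2.01 -0.    0.79  1.15]
local delta [ 3.9  7.2 -1.5] rot [-0. -0.  0.]
[0.0039, 0.0072, -0.0015] [-0.0, -0.0, 0.0]
```

View pics/j2.png

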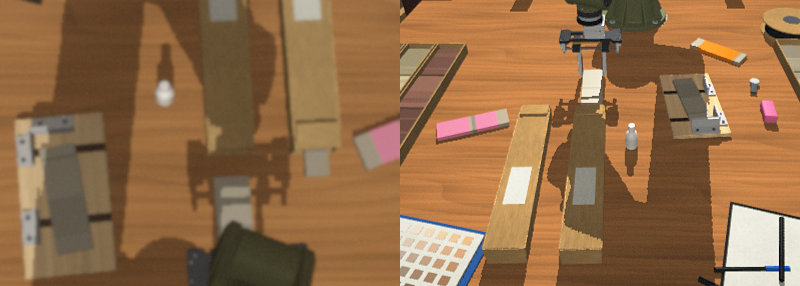

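The slab, at (210, 235) in the joined picture, is clear of the box and held at its near end. I'll lower it and let go.

>>> step_arm(commands=[0.002,0,0,0,0,0,0.05,0.0025,0,0,0,0,0,0.05,0,0,0,0,0,0,0.062,0,0,0,0,0,0,0.08,0,0,0,0,0,0,0.085])

```text
clock: 5.7
eef_pos: [413.5, -124.7, 2.9]
eef_rot: [-2.442, 1.571, 2.31]
wrist_force: [0.5, 0.5, 0.3]
finger_gap: 78.6
```

>>> step_arm(commands=[-0.025,0,0,0,0,0,0.09,-0.02,0,0,0,0,0,0.094])

```text
clock: 5.95
eef_pos: [413.5, -124.7, 48.6]
eef_rot: [-2.366, 1.571, 2.386]
wrist_force: [-0.2, -0.4, -0.6]
finger_gap: 93.6
```

Run:
```python
from fit import *
im=shot('top','t3'); V=cv2.cvtColor(im,cv2.COLOR_RGB2HSV)
print(manip.read_state()['wrist_force'],manip.read_state()['eef_pos'])
e=[edge(im,(572,-87),(480,-91),100,10,t1=.6),edge(im,(572,-147),(572,-90),100,10),edge(im,(480,-151),(572,-147),100,10,t0=.4)]
for k in e: print(k[0].round(1),round(float(np.arctan2(k[1][1],k[1][0])),4),k[2])
print(sect(e[0],e[1]),sect(e[1],e[2]))
c=im[150:300,230:400]; cv2.imwrite('pics/t3c.png',cv2.resize(c,None,fx=3,fy=3)[:,:,::-1])
```

```text
[1.12306276 0.28372051 2.18823681] [ 414.60460043 -125.1370876    50.71963269]
[541.6 -86.5] -3.0856 60
[ 576.6 -119.1] 1.617 60
[ 545.8 -148.1] 0.057 60
[575.03314 -84.61105] [ 577.88617 -146.31651]
```

View pics/t3c.png

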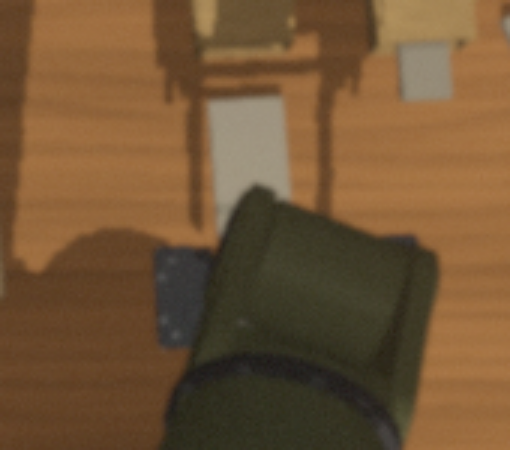

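The slab lies free on the bench with its far edge at about (97, 245) in the crop. Next I'll regrip it at the middle.

```bash
python3 go.py 485 -120 50 0.048 3
```

```text
tcp [ 414.6 -125.1   50.7] gap 93.7 F [1.1 0.3 2.2] t 6.0 turn 0.5 q [-0.38  0.25  1.99  0.    0.9   1.15]
local delta [ 0.9 70.5 -2.3] rot [-0.5  0.1 -0.2]
[0.0003, 0.0235, -0.0008] [-0.2, 0.0, -0.1]
[0.0003, 0.0235, -0.0007] [-0.2, 0.0, -0.1]
[0.0003, 0.0235, -0.0006] [-0.2, 0.0, -0.1]
```

>>> step_arm(commands=[0,0.023,-0.001,0,0,0,0.094,0,0.024,-0.001,0,0,0,0.094,0.01,0.0235,0,0,0,0,0.094,0.02,0,0,0,0,0,0.094,0.016,0,0,0,0,0,0.094], squeeze=20)

```text
clock: 6.62
eef_pos: [483.5, -119.7, 0.6]
eef_rot: [-1.934, 1.57, 2.818]
wrist_force: [-0.5, -0.6, -0.3]
finger_gap: 93.7
```

>>> step_arm(commands=[0,0,0,0,0,0,0.075,0,0,0,0,0,0,0.055,0,0,0,0,0,0,0.05,0,0,0,0,0,0,0.05,0,0,0,0,0,0,0.05])

```text
clock: 7.25
eef_pos: [483.8, -120.0, 2.0]
eef_rot: [0.924, 1.571, -0.607]
wrist_force: [-0.1, -0.4, -0.6]
finger_gap: 59.1
```

>>> step_arm(commands=[-0.01,0,0,0,0,0,0.05,-0.025,0,0,0,0,0,0.05,-0.03,0,0,0,0,0,0.05,-0.025,0,0,0,0,0,0.05,-0.01,0,0,0,0,0,0.05])

```text
clock: 7.88
eef_pos: [484.3, -120.0, 103.6]
eef_rot: [1.221, 1.569, -0.31]
wrist_force: [0.2, 0.0, -2.5]
finger_gap: 59.8
```

```bash
python3 go.py 538 160.4 104 0.182 8
```

```text
tcp [ 484.3 -120.   103.6] gap 59.8 F [ 0.2  0.  -2.5] t 7.875 turn 8.1 q [-0.32  0.3   1.78  0.    1.06  1.21]
local delta [  -0.5   64.8 -278. ] rot [-8.1  0.  -0.1]
[-0.0001, 0.0081, -0.0348] [-1.0, 0.0, -0.0]
[-0.0001, 0.0087, -0.0346] [-1.0, 0.0, -0.0]
[-0.0001, 0.0093, -0.0344] [-1.0, 0.0, -0.0]
[-0.0001, 0.0099, -0.0343] [-1.0, 0.0, -0.0]
[-0.0001, 0.0106, -0.0341] [-1.0, 0.0, -0.0]
[-0.0001, 0.0112, -0.0339] [-1.0, 0.0, -0.0]
[-0.0001, 0.0118, -0.0337] [-1.0, 0.0, -0.0]
[-0.0001, 0.0124, -0.0335] [-1.0, 0.0, -0.0]
```

>>> step_arm(commands=[0,0.006,-0.025,-0.8,0,0,0.05,0,0.009,-0.038,-1.1,0,0,0.05,0,0.01,-0.038,-1.1,0,0,0.05,0,0.01,-0.038,-1.1,0,0,0.05,0,0.011,-0.038,-1.1,0,0,0.05])

```text
clock: 8.5
eef_pos: [515.9, 61.4, 101.5]
eef_rot: [-1.68, 1.57, -3.12]
wrist_force: [0.6, -0.9, -2.3]
finger_gap: 59.7
```

```bash
python3 go.py 538 160.4 104 0.182 3
```

```text
tcp [515.9  61.4 101.5] gap 59.7 F [ 0.6 -0.9 -2.3] t 8.5 turn 2.9 q [0.05 0.35 1.72 0.   1.08 1.49]
local delta [ -2.5  34.8 -95.3] rot [-2.9 -0.   0.1]
[-0.0008, 0.0116, -0.0318] [-1.0, -0.0, 0.0]
[-0.0008, 0.0121, -0.0316] [-1.0, -0.0, 0.0]
[-0.0008, 0.0127, -0.0314] [-1.0, -0.0, 0.0]
```

>>> step_arm(commands=[0,0.012,-0.032,-1,0,0,0.05,0,0.012,-0.031,-1,0,0,0.05,0,0.008,-0.02,-0.6,0,0,0.05,0,0.003,-0.012,-0.3,0,0,0.05,0,0,0,0,0,0,0.05])

```text
clock: 9.12
eef_pos: [536.5, 159.3, 101.7]
eef_rot: [-1.416, 1.57, -2.806]
wrist_force: [0.2, -0.0, -2.1]
finger_gap: 59.5
```

```bash
python3 go.py 538 160.4 104 0.182 1; python3 -c "
from h import *
im=shot('top','t4');s=shot('scene','s4')
cv2.imwrite('pics/j4.png',np.hstack([cv2.resize(im[110:270,130:270],(394,450)),cv2.resize(s[170:295,300:412],(403,450))])[:,:,::-1])"
```

```text
tcp [536.5 159.3 101.7] gap 59.5 F [ 0.2 -0.  -2.1] t 9.125 turn 0.0 q [ 0.22  0.43  1.6  -0.    1.11  1.61]
local delta [-2.3  1.7 -0.8] rot [-0.  0.  0.]
[-0.0023, 0.0017, -0.0008] [-0.0, 0.0, 0.0]
```

View pics/j4.png

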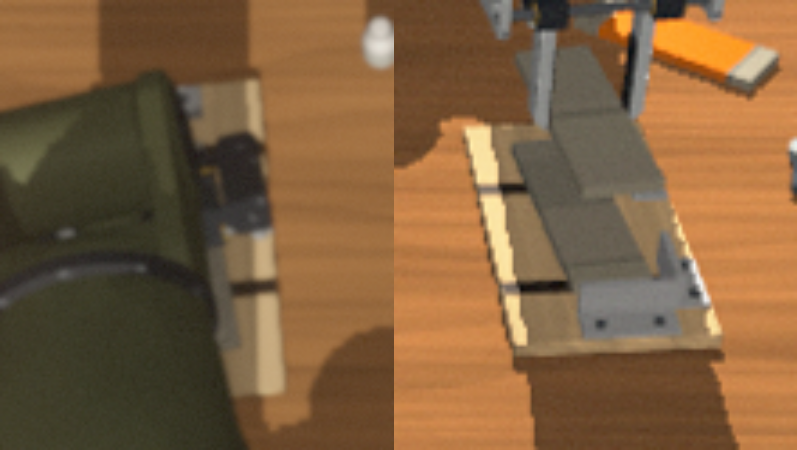

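The held slab hangs level over the board slab, with its far end at (620, 185) in the right half. The lower slab and fences are untouched. I'll check the held slab's offset from the scene view.

```bash
python3 -c "
from h import *
a=ray('scene',170+187/3.6,300+(580-394)/3.6,110);b=ray('scene',170+172/3.6,300+(662-394)/3.6,110)
m=(a+b)/2;print(a,b,m, m[:2]-90*np.array([np.cos(.182),np.sin(.182)]))
print(manip.read_state()['moment'])
a=proj('scene',[631.4,147.5,22]);b=proj('scene',[620.7,206,22]);print([(394+(q[1]-300)*3.6,(q[0]-170)*3.6) for q in (a,b)])
"
```

```text
[634.5418303  144.93854129 110.        ] [616.08146835 204.44015482 110.        ] [625.31164933 174.68934805 110.        ] [536.79811937 158.39962692]
[ 0.00873356 -0.00137882 -0.0252371 ]
[(np.float64(572.2158036425243), np.float64(280.63935866294884)), (np.float64(650.6345255528297), np.float64(272.01525058921675))]
```

>>> step_arm(commands=[0.02,0.0015,-0.001,0,0,0,0.05,0.025,0,0,0,0,0,0.05,0.018,0,0,0,0,0,0.05,0.008,0,0,0,0,0,0.05,0.003,0,0,0,0,0,0.05])

```text
clock: 9.85
eef_pos: [538.1, 160.3, 27.9]
eef_rot: [1.724, 1.571, 0.334]
wrist_force: [0.4, -0.3, -1.8]
finger_gap: 60.0
```

>>> step_arm(commands=[0.0015,0,0,0,0,0,0.05,0.0015,0,0,0,0,0,0.05,0.0005,0,0,0,0,0,0.05])

```text
clock: 10.22
eef_pos: [538.1, 160.5, 24.7]
eef_rot: [1.584, 1.57, 0.194]
wrist_force: [0.3, -0.2, -2.2]
finger_gap: 60.2
```

>>> step_arm(commands=[0.001,0,0,0,0,0,0.05,0.001,0,0,0,0,0,0.05,0,0,0,0,0,0,0.05])

```text
clock: 10.6
eef_pos: [538.2, 160.5, 23.9]
eef_rot: [1.597, 1.57, 0.208]
wrist_force: [-8.2, -2.0, 14.9]
finger_gap: 59.7
```

>>> step_arm(commands=[-0.0008,0,0,0,0,0,0.05,0,0,0,0,0,0,0.062,0,0,0,0,0,0,0.068,0,0,0,0,0,0,0.072])

```text
clock: 11.1
eef_pos: [538.0, 160.5, 23.2]
eef_rot: [1.663, 1.571, 0.273]
wrist_force: [-0.0, -0.3, 0.5]
finger_gap: 71.7
```

>>> step_arm(commands=[0,0,0,0,0,0,0.067,0.004,0,0,0,0,0,0.067,0.003,0,0,0,0,0,0.067,0.002,0,0,0,0,0,0.067], squeeze=30)

```text
clock: 11.6
eef_pos: [537.9, 160.4, 13.9]
eef_rot: [-1.508, 1.57, -2.897]
wrist_force: [-0.1, 0.2, -0.3]
finger_gap: 66.9
```

>>> step_arm(commands=[0,0,0,0,0,0,0.058,0,0,0,0,0,0,0.05,0,0,0,0,0,0,0.05])

```text
clock: 11.98
eef_pos: [537.8, 160.4, 14.1]
eef_rot: [-1.601, 1.57, -2.991]
wrist_force: [0.3, 0.9, -4.7]
finger_gap: 59.8
```

```bash
python3 go.py 557 177 14.5 0.08 5; python3 -c "
from h import *
s=shot('scene','s5')
cv2.imwrite('pics/s5c.png',cv2.resize(s[180:290,290:420],None,fx=4,fy=4)[:,:,::-1])"
```

```text
tcp [537.8 160.4  14.1] gap 59.8 F [ 0.3  0.9 -4.7] t 11.975 turn 5.8 q [0.22 0.55 1.65 0.   0.94 1.61]
local delta [ -0.4  21.8 -12.9] rot [5.8 0.  0. ]
[-0.0001, 0.0044, -0.0026] [1.2, 0.0, 0.0]
[-0.0001, 0.0043, -0.0027] [1.2, 0.0, 0.0]
[-0.0001, 0.0043, -0.0027] [1.2, 0.0, 0.0]
[-0.0001, 0.0042, -0.0028] [1.2, 0.0, 0.0]
[-0.0001, 0.0041, -0.0029] [1.2, 0.0, 0.0]
```

View pics/s5c.png

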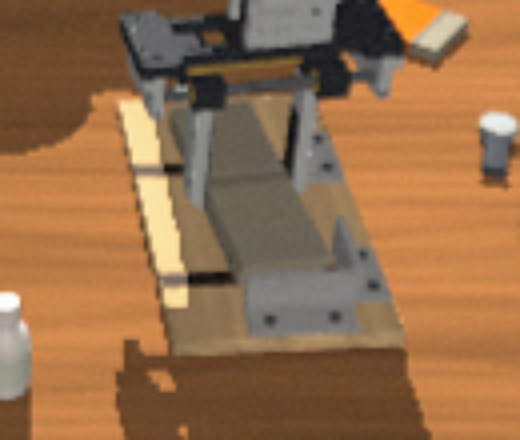

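Both slabs are gripped as one stack, top slab (265, 215) flush over the lower. Now I'll square the pair and bring it near the corner.

>>> step_arm(commands=[0,0.0044,-0.0026,1.2,0,0,0.05,0,0.0043,-0.0027,1.2,0,0,0.05,0,0.0043,-0.0027,1.2,0,0,0.05,0,0.004,-0.0027,1.2,0,0,0.05,0,0.003,-0.0025,1,0,0,0.05])

```text
clock: 12.65
eef_pos: [556.1, 176.6, 14.1]
eef_rot: [-1.579, 1.571, -3.071]
wrist_force: [-0.4, -0.2, -4.2]
finger_gap: 59.8
```

```bash
python3 go.py 559.6 179.6 14.5 0.08 1
```

```text
tcp [556.1 176.6  14.1] gap 59.8 F [-0.4 -0.2 -4.2] t 12.65 turn 0.1 q [0.24 0.59 1.58 0.   0.97 1.74]
local delta [-0.4  3.7 -2.8] rot [-0.1 -0.   0. ]
[-0.0004, 0.0037, -0.0028] [-0.1, -0.0, 0.0]
```

>>> step_arm(commands=[0,0.0015,0,0,0,0,0.05,0,0.001,0,0,0,0,0.05,0,0.001,0,0,0,0,0.05])

```text
clock: 13.02
eef_pos: [558.3, 176.5, 14.1]
eef_rot: [-1.51, 1.568, -3.001]
wrist_force: [-13.1, -0.3, 3.9]
finger_gap: 59.6
```

>>> step_arm(commands=[0,0,-0.0015,0,0,0,0.05,0,0,-0.001,0,0,0,0.05])

```text
clock: 13.28
eef_pos: [558.3, 177.9, 14.1]
eef_rot: [-1.072, 1.567, -2.564]
wrist_force: [-7.3, -10.2, 1.4]
finger_gap: 59.9
```

>>> step_arm(commands=[0,0,-0.001,0,0,0,0.05,0,0,-0.001,0,0,0,0.05,0,0,0,0,0,0,0.05])

```text
clock: 13.65
eef_pos: [558.1, 179.8, 14.1]
eef_rot: [-1.107, 1.567, -2.599]
wrist_force: [-8.3, -9.1, 1.0]
finger_gap: 59.5
```

```bash
python3 -c "
from h import *
s=manip.read_state();print(s['eef_pos'],s['wrist_force'],s['moment'],s['finger_gap'])"; python3 go.py 559.6 179.6 14.5 0.08 1
```

```text
[558.07055679 179.76606252  14.08345114] [-8.2722054  -9.12104059  1.04294616] [-1.60203561  1.40684036 -0.55592251] 59.462971827441386
tcp [558.1 179.8  14.1] gap 59.5 F [-8.3 -9.1  1. ] t 13.65 turn 0.2 q [ 0.25  0.6   1.57 -0.    0.97  1.74]
local delta [-0.4  1.5  0.3] rot [-0.1  0.1  0.2]
[-0.0004, 0.0015, 0.0003] [-0.1, 0.1, 0.2]
```

>>> step_arm(commands=[0,0,-0.001,0,0,0,0.05,0,0,-0.001,0,0,0,0.05,0,0,0,0,0,0,0.05])

```text
clock: 14.02
eef_pos: [558.2, 180.4, 14.1]
eef_rot: [-0.704, 1.566, -2.196]
wrist_force: [-7.0, -19.0, 2.0]
finger_gap: 59.7
```

>>> step_arm(commands=[0,0.001,-0.0015,0,0,0,0.05,0,0,-0.001,0,0,0,0.05,0,0,0,0,0,0,0.05])

```text
clock: 14.4
eef_pos: [558.4, 180.7, 13.9]
eef_rot: [-0.694, 1.562, -2.186]
wrist_force: [-11.8, -37.1, 7.8]
finger_gap: 59.9
```

```bash
python3 -c "
from h import *
s=manip.read_state();print(s['eef_pos'],s['wrist_force'],s['moment'],s['finger_gap'])"
```

```text
[558.39373436 180.65014356  13.94503394] [-11.78551355 -37.06111855   7.80907416] [-6.70300395  2.09653985 -0.21959777] 59.925199562317104
```

>>> step_arm(commands=[0,-0.0008,0.0015,0,0,0,0.05,0,0,0.0007,0,0,0,0.05,0,0,0,0,0,0,0.066,0,0,0,0,0,0,0.07,0,0,0,0,0,0,0.075])

```text
clock: 15.02
eef_pos: [559.3, 183.7, 14.6]
eef_rot: [1.895, 1.57, 0.404]
wrist_force: [0.4, -0.3, 0.2]
finger_gap: 74.4
```

>>> step_arm(commands=[-0.02,0,0,0,0,0,0.075,-0.04,0,0,0,0,0,0.075,-0.05,0,0,0,0,0,0.05,0,-0.045,0,0,0,0,0.03,0,-0.06,0,0,0,0,0])

```text
clock: 15.65
eef_pos: [453.8, 175.1, 125.9]
eef_rot: [1.806, 1.568, 0.315]
wrist_force: [-0.1, 1.3, 1.1]
finger_gap: 48.6
```

>>> step_arm(commands=[0,-0.045,0,0,0,0,0,0,-0.03,0,0,0,0,0,0,0,0,0,0,0,0])

```text
clock: 16.02
eef_pos: [378.9, 169.3, 125.8]
eef_rot: [1.864, 1.569, 0.374]
wrist_force: [1.2, -0.3, -0.7]
finger_gap: 18.8
```

```bash
python3 -c "
from h import *
s=manip.read_state();print(s['eef_pos'],s['wrist_force'],s['finger_gap'])
im=shot('top','t6');s=shot('scene','s6')
cv2.imwrite('pics/j6.png',np.hstack([cv2.resize(im[120:270,145:245],None,fx=4,fy=4),cv2.resize(s[190:290,310:410],None,fx=4,fy=6)])[:,:,::-1])"
```

```text
[378.8743991  169.2620361  125.79094633] [ 1.17996562 -0.26759476 -0.74631266] 18.75762820514481
```

View pics/j6.png

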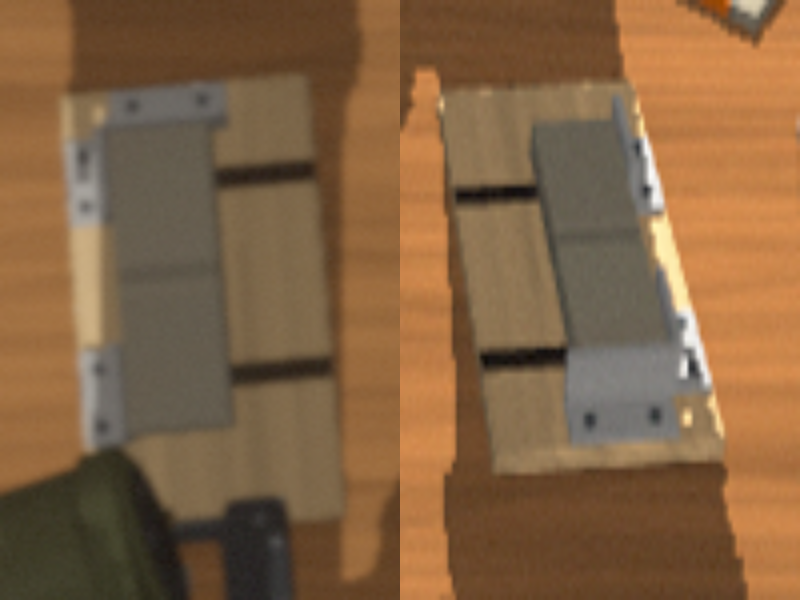

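The stack is flush in the corner in both views: left edge on the side fence and top end at the end fence in the left half. One slow push on the near end with closed fingers will make sure both slabs are home in x.

>>> step_arm(commands=[0.045,0,0.0035,0,0,0,0,0.045,0,0,0,0,0,0,0.02,0.03,0,0,0,0,0,0,0.03,0,0,0,0,0,0,0.01,0,0,0,0,0])

```text
clock: 16.75
eef_pos: [451.5, 171.2, 14.1]
eef_rot: [1.758, 1.57, 0.267]
wrist_force: [-0.3, 0.4, -0.4]
finger_gap: 0.3
```

>>> step_arm(commands=[0,0.003,0,0,0,0,0,0,0.002,0,0,0,0,0,0,0.002,0,0,0,0,0,0,0.002,0,0,0,0,0])

```text
clock: 17.25
eef_pos: [458.6, 171.9, 14.4]
eef_rot: [1.838, 1.571, 0.347]
wrist_force: [0.6, -0.1, -0.3]
finger_gap: 0.7
```

>>> step_arm(commands=[0,0.001,0,0,0,0,0,0,0.001,0,0,0,0,0,0,0.001,0,0,0,0,0])

```text
clock: 17.62
eef_pos: [460.2, 172.0, 14.2]
eef_rot: [-1.464, 1.567, -2.955]
wrist_force: [-12.6, -1.3, 9.7]
finger_gap: 0.5
```

>>> step_arm(commands=[0,0.001,0,0,0,0,0,0,0.001,0,0,0,0,0,0,0,0,0,0,0,0])

```text
clock: 18.0
eef_pos: [460.2, 172.0, 14.1]
eef_rot: [-1.465, 1.562, -2.956]
wrist_force: [-25.6, -2.4, 21.9]
finger_gap: 0.3
```

>>> step_arm(commands=[0,-0.003,0,0,0,0,0,0,-0.02,0,0,0,0,0,-0.03,-0.05,0,0,0,0,0,-0.04,-0.05,0,0,0,0,0,-0.03,-0.02,0.05,0,0,0,0])

```text
clock: 18.62
eef_pos: [324.6, 112.2, 114.4]
eef_rot: [1.799, 1.57, 0.314]
wrist_force: [1.3, -1.1, 0.6]
finger_gap: 0.9
```

>>> step_arm(commands=[0,0,0.06,0,0,0,0,0,0,0.06,0,0,0,0,0,0,0.05,0,0,0,0,0,0,0.03,0,0,0,0,0,0,0,0,0,0,0])

```text
clock: 19.25
eef_pos: [342.3, -89.7, 113.3]
eef_rot: [1.024, 1.57, -0.47]
wrist_force: [-0.3, 0.7, 0.4]
finger_gap: 0.1
```

```bash
cat > chk.py <<'E'
from fit import *
s=manip.read_state();print(s['eef_pos'],s['clock'])
im=shot('top','t7'); sc=shot('scene','s7')
c,sn=np.cos(.08),np.sin(.08); R=np.array([[c,-sn],[sn,c]]); B=np.array([545.,163.5])
w=lambda x,y:B+R@[x,y]
pr=lambda n,e:print(n,(R.T@(e[0]-B)).round(2),'yaw',round(float(np.arctan2(e[1][1],e[1][0])),4),e[2])
pr('board -y',edge(im,w(-135,-75),w(135,-75),125,12))
pr('board -x',edge(im,w(-135,-75),w(-135,60),125,12))
# slab/board edges in saturation, top at 32
pr('slab -y top',edge(im,w(-75,-15),w(105,-15),75,32,t0=.05,t1=.6))
pr('slab -y top all',edge(im,w(-75,-15),w(105,-15),75,32,t0=.05,t1=.95))
pr('slab -x top',edge(im,w(-75,-15),w(-75,45),75,32))
cv2.imwrite('pics/j7.png',np.hstack([cv2.resize(im[120:270,145:245],None,fx=4,fy=4),cv2.resize(sc[190:290,310:410],None,fx=4,fy=6)])[:,:,::-1])
for n in ('acid_bottle','loupe','foam_block','narrow_slab'): print(n,[np.round(d['centre']).tolist() for d in manip.find_in(n,'top')[:2]])
E
python3 chk.py
```

```text
[342.29782173 -89.65318224 113.34408929] 19.25
board -y [ -7.3 -74.6] yaw 0.0848 60
board -x [-134.78   -3.  ] yaw 1.6552 60
slab -y top [-27.82 -14.66] yaw 0.0848 60
slab -y top all [  3.94 -14.48] yaw 0.0851 60
slab -x top [-74.45  14.06] yaw 1.6563 60
acid_bottle [[124.0, 266.0]]
loupe [[234.0, 114.0]]
foam_block [[182.0, 111.0]]
narrow_slab [[171.0, 373.0]]
```

View pics/j7.png

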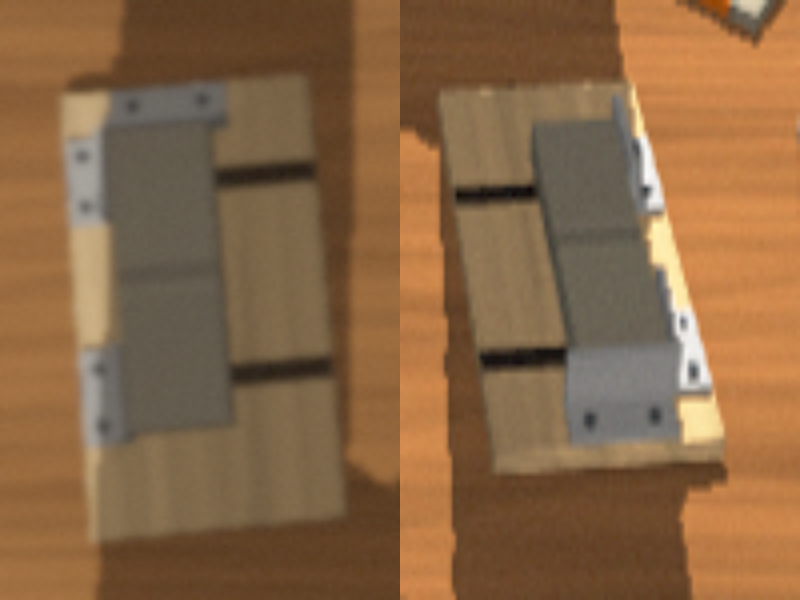

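The stack is parallel to the board, both yaws reading 0.085 rad, and its edges are within about 0.6 mm of the pushed-home position. The pictures show it flush to both fences. The arm is clear, so I'm handing in.

```bash
python3 -c "
from h import *
print(manip.sign_off())"
```

```text
the job is handed in; nothing more can be done
None
```

The job is done and handed in at about 20 s; the hand-in gives no verdict.

- **Moves:** I drew the wide slab out of the left-hand box by its end, lowered it and let go of it on the bench. I took it again round its middle and laid it on the askew board slab. I then gripped the two slabs together, turned them square and pushed them into both fences (about 37 N at the side fence). A final push with closed fingers on the near end met a firm stop at about 25 N.
- **Last checks on the stack:** Stack and board both read a yaw of 0.085 rad. The top slab's measured edges were within about 0.6 mm of the pushed-home position. Both views show the pair flush in the corner, and the arm is well clear.
- **Not measured separately:** The lower slab was hidden under the upper one. Its position rests on the pushes and on the two looking flush.
- **Other things:** The bottle, lens, foam block and narrow slab were re-found within a few pixels of where they started.
- **Disagreements:** My first board yaw estimates ranged from 0.07 to 0.09 rad. After release on the bench, the far end of the slab measured about 3 mm from where the pull distance put it, so I gripped it at the average. Neither mattered in the end.

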